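# Sort the wooden offcuts into their trays

## Task

Put the four wooden offcuts away into the trays: the long strip into the long narrow tray, the short wide strip into the short wide tray, and the two blocks together into the tray with the extra lips at mid-length, one behind the other with a visible gap between them. Each piece must lie flat on its tray's floor within the lips, along the tray. Leave the sanding block, the hex key and the marker where they lie.

Things in the scene. Friction and masses are not known exactly. Their poses are not given: they have to be found in the camera images.
- strip_long: Long wooden strip (pale, layered wood), 40 x 160 x 18 mm, 0.08 kg, lying flat and loose. Origin: centre of its underside; its y axis runs along the 160 mm length, z up.
- strip_short: Short wide wooden strip (plain light brown board), 55 x 120 x 18 mm, 0.08 kg, lying flat and loose. Origin: centre of its underside; y along the 120 mm length, z up.
- block_tall: Taller, longer wooden block (brown, grained), 45 x 90 x 36 mm (36 high), 0.1 kg, loose. Origin: centre of its underside; y along the 90 mm length, z up.
- block_low: Lower, shorter wooden block (brown, grained), 50 x 75 x 30 mm (30 high), 0.08 kg, loose. Origin: centre of its underside; y along the 75 mm length, z up.
- tray_long: Long narrow tray for the long strip, the narrowest of the three: 62 x 182 mm inside the lips (74 x 194 mm outside). Fixed to the table. Wooden floor 4 mm thick; aluminium lips 6 mm thick, tops 12 mm above the table, at the corners only (22 mm along each long side): the long sides are open for fingers. Origin: centre of its underside, at table height; y along the length.
- tray_short: Short wide tray for the short wide strip, the shortest of the three: 77 x 142 mm inside the lips (89 x 154 mm outside). Fixed to the table. Wooden floor 4 mm thick; aluminium lips 6 mm thick, tops 12 mm above the table, at the corners only (22 mm along each long side): the long sides are open for fingers. Origin: centre of its underside, at table height; y along the length.
- tray_pair: Longest tray, for the two blocks: 72 x 208 mm inside the lips, 84 x 220 outside. Told by an extra pair of lips, 18 mm long, midway along its long sides. Fixed. Otherwise made as the other trays (floor 4 mm, aluminium lips 6 mm thick, tops at 12 mm). Origin: centre of its underside, y along the length. Blocks fit e.g. with centres at x = 0, y = -48 mm (90 mm block) and +54 mm (75 mm block).
- sanding_block: Bystander, to be left alone: cork sanding block with a red-brown abrasive lower half, 62 x 111 x 32 mm, loose. Origin: centre of its underside; y along the length.
- hex_key: Bystander, to be left alone: grey steel L-shaped hex key, 40 x 105 x 9 mm over all, loose. Origin: centre of its outline's underside; y along the long arm.
- marker_black: Bystander, to be left alone: white felt marker with a black cap, 16 x 128 x 18 mm, loose. Origin: centre of its underside; y along the length.
Not all that is in view belongs to the job. Leave any orange look-alike of the block_tall alone.

How it is judged:
By the outcome, as a careful person would: the job done as asked, in the order asked, and still so for the second after the job is handed in, with the robot touching nothing.
It also fails if it takes over 93 s, if anything falls off the work surface, if the arm or the gripper's body presses on something with over 40 N, if the wrist force passes 120 N, or if a joint passes its speed limit or range.

## Robot

A 6-joint arm with a two-finger parallel gripper is mounted at the origin on the work surface; the furniture and walls round the work are solid. World frame = base frame: x ahead of the robot, y to its left, z up, the work surface at z = 0. Lengths are in m, angles in rad, forces in N, time in s.
With the tool pointing down it reaches from about 0.225 to 0.875 m from the base axis. Payload 3.4 kg.
Tool frame: the origin (TCP) lies at the very end of the fingers, on their centre line; the grasp point (between the pads) lies behind it (manip.grasp_offset is the z of the grasp point in the tool frame, in m); z points along the fingers, y is the line along which they close (so a half turn about z gives the same grasp; the last joint's range is limited). The gripper opens to 85 mm and grips with 20 to 120 N. Pads are 22 mm wide; open, the fingers measure 114 mm over their backs; the gripper's body (76 mm by 85 mm) begins 54 mm behind the grasp point. The pads swing forward as they close: fully open they stand 13 mm farther back than shut.
Start: joints at [1.22, 0.276, 1.505, -0, 1.361, -0.121], TCP at [0.131, 0.56, 0.231] pointing down, gripper open.
Joint ranges: [-2.89, 2.89], [-0.75, 2.08], [0.22, 2.7], [-1.18, 4.32], [0.11, 2.71], [-2.7, 2.7]. Speed limits (rad/s): [2.57, 2.57, 3.14, 3.14, 3.14, 3.14].

## Interface

Orientations are given as a unit quaternion [w, x, y, z].
In Python, from rig import manip gives the robot as it stands.
- The arm moves only by the shell command python3 -m pendant 'ROWS' [FORCE]. ROWS is JSON, a list of rows, each an object of numbers: "dx", "dy", "dz": the shift along the tool's x, y, z in m; "rx", "ry", "rz": the turn, a rotation vector about the tool's x, y, z in degrees; "hand": the finger opening in m, from 0 to 0.0854. In form: [{"dx": .., "dy": .., "dz": .., "rx": .., "ry": .., "rz": .., "hand": ..}, ...]. A call has 1 to 12 rows; each row shifts and turns the commanded pose from where the row before left it, along the tool's axes as they then stand; what a row does not reach is not made up. A row lasts 1/12 s, in which the tool goes at most 41.7 mm and 7.16 degrees, less where a joint would pass 70% of its speed; a pose out of reach is approached as far as the arm can. A call is refused whole if a number of a shift passes 0.0417 or a number of a turn 7.16, either way. A call with a gripper value outside its range is refused whole. The fingers move at their own pace and stop on an object; FORCE is the grip in N (left out, the last holds). Time passes only in rows, so rows that do not move let the fingers close. It gives the time, the measured TCP pose, the force, the opening and the grip force at its end, in the units of the state.
- manip.get_state(): the state, without advancing time (a new reading comes with each control period).
- manip.get_image(name): name is "scene" or "top" or "wrist"; returns a dict with "frame" (400x640x3 uint8, red, green, blue), "fx", "fy", "cx", "cy" (pixels), "distortion" ([k1, k2, p1, p2, k3] as OpenCV has them; the pictures are not rectified), "position" and "attitude" of the camera in the world; the wrist camera has in their place "mount" (4x4, takes a point from camera to tool coordinates, whose origin is the TCP and whose axes are the flange's). Camera axes: x right, y up, looking along -z (the intrinsics and any distortion apply to the point x, -y, -z); pixel columns grow to the right and rows downward; lengths in m; the calibration is good to about 2 mm. A picture is of the moment at which its call begins: read the wrist's pose just before it. There is no depth.
- manip.sign_off(): hands the job in; it is judged then, once.
The state is a dict: "clock": time; "qpos": joint angles; "qd": joint speeds; "effort": joint torques, N m; "position": TCP position; "ee_rot": TCP orientation; "contact_force": force on the tool from outside, world axes, zero at the start; "moment": the same for the moment, N m; "width": finger opening in m; "gripper_force": force on a finger pad.
Only numpy, scipy, OpenCV 4.12 (cv2) and the standard library are available. Lean on these libraries where they do the work, as an engineer would, in place of code of your own. Each camera call takes 0.05 s, during which the arm holds its last target. There are 200 camera calls.

## Working session

There is one attempt and no reset: what is moved stays moved. The work goes in short steps, Python scripts to look and compute and a shell command to move; the robot and the scene stay as the last step left them, time stands still between calls to the robot, and variables do not carry over. Pictures are saved under pics/ and viewed, at most 14 in all, crops included, and the job is handed in when it is done.

```bash
mkdir -p pics; ls
cat > h.py <<'E'
import numpy as np, cv2, json, sys
from scipy.spatial.transform import Rotation as R
from rig import manip
def snap(n,f):
    s=manip.get_state(); d=manip.get_image(n); cv2.imwrite(f'pics/{f}.png',d['frame'][:,:,::-1])
    m={k:(np.array(v).tolist()) for k,v in d.items() if k!='frame'}
    m['tp']=np.array(s['position']).tolist(); m['tq']=np.array(s['ee_rot']).tolist()
    json.dump(m,open(f'pics/{f}.json','w')); return d
def rot(q): q=np.array(q); return (R.from_quat(q[[1,2,3,0]]).as_matrix() if q.size==4 else q)
def cam(f):
    m=json.load(open(f'pics/{f}.json'))
    if 'mount' in m:
        T=np.array(m['mount']); Rt=rot(m['tq']); Rc=Rt@T[:3,:3]; p=Rt@T[:3,3]+m['tp']
    else: Rc=rot(m['attitude']); p=np.array(m['position'])
    K=np.array([[m['fx'],0,m['cx']],[0,m['fy'],m['cy']],[0,0,1.]])
    return Rc,p,K,np.array(m['distortion'],float)
def w(f,px,z):
    Rc,p,K,D=cam(f); u=cv2.undistortPoints(np.array(px,float).reshape(-1,1,2),K,D)[:,0]
    d=np.c_[u[:,0],-u[:,1],-np.ones(len(u))]@Rc.T
    return p+d*((z-p[2])/d[:,2])[:,None]
E
python3 - <<'E'
from h import *
for n in('top','scene','wrist'): d=snap(n,n+'0')
s=manip.get_state();print(s);print(manip.grasp_offset)
for n in('top0','scene0','wrist0'): Rc,p,K,D=cam(n);print(p,Rc[:,2],K[0,0],D)
E
```

```text
pics
{'clock': 0.15, 'qpos': array([ 1.22000457e+00,  2.76467115e-01,  1.50583926e+00, -2.16996080e-05,
        1.36070660e+00, -1.20985804e-01]), 'qd': array([ 0.00049373, -0.00231014, -0.00365848,  0.00040794, -0.00114707,
       -0.00083503]), 'effort': array([ 2.09490128e-03, -4.17134285e+01, -2.46034527e+01, -3.26307654e-04,
        7.43535580e-03, -8.16165993e-06]), 'position': array([0.13084673, 0.5595092 , 0.23062973]), 'ee_rot': array([-1.55654365e-04,  1.14648020e-01,  9.93405923e-01, -6.92975790e-04]), 'contact_force': array([-0.11009174,  0.36873322,  0.34650911]), 'moment': array([-0.02878054,  0.03966402,  0.01634667]), 'gripper_force': 0.0, 'width': 0.08564112463880655}
-0.0187
[ 0.26881458 -0.01842102  1.41002826] [-0.17513282 -0.01953126  0.98435107] 509.35918155374895 [-0.14869091  0.          0.          0.          0.        ]
[ 0.11055627 -0.74432898  0.58610595] [-0.40568783 -0.7480317   0.52522943] 387.28668273619826 [-0.0625766  0.         0.         0.         0.       ]
[0.06204125 0.57570476 0.3719847 ] [-0.27568303  0.06501897  0.95904713] 300.5808290342785 [-0.04882236  0.          0.          0.          0.        ]
```

View pics/top0.png

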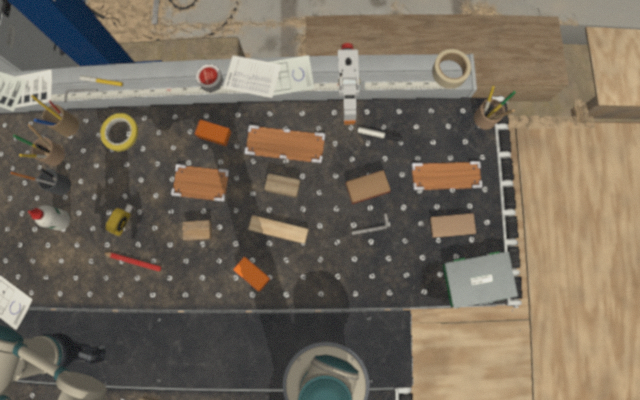

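View pics/scene0.png

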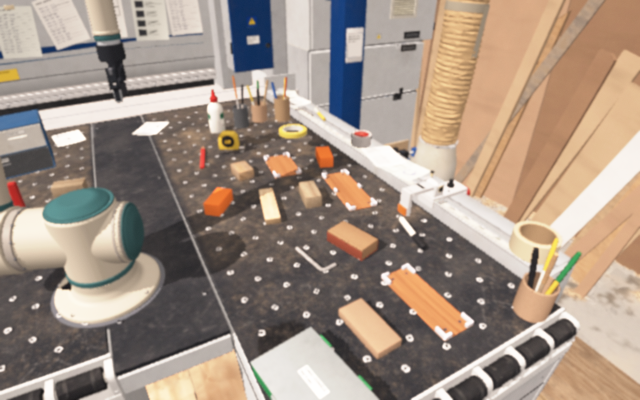

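Top view: trays are pair (285,145, 78 px long with mid lips), long (447,176, 68 px) and short (200,182, 55 px).

What could be confused:
- **strip_long:** pale (279,230).
- **strip_short:** plain (453,225), against the sanding block (368,186), which has a red lower half in the scene view.
- **block_tall:** brown (282,185), against the orange look-alikes (212,132) and (251,274).
- **block_low:** (196,230).

Next is one close crop to check these.

Run:
```python
import cv2
i=cv2.imread('pics/top0.png')
a=cv2.resize(i[115:255,165:335],None,fx=4.4,fy=4.2,interpolation=cv2.INTER_CUBIC)
a=cv2.resize(i[115:255,165:335],None,fx=4.25,fy=4.25,interpolation=cv2.INTER_CUBIC);cv2.imwrite('pics/ca.png',a)
a=cv2.resize(i[150:250,340:490],None,fx=5,fy=5,interpolation=cv2.INTER_CUBIC);cv2.imwrite('pics/cb.png',a)
```

```text
(no output)
```

View pics/ca.png

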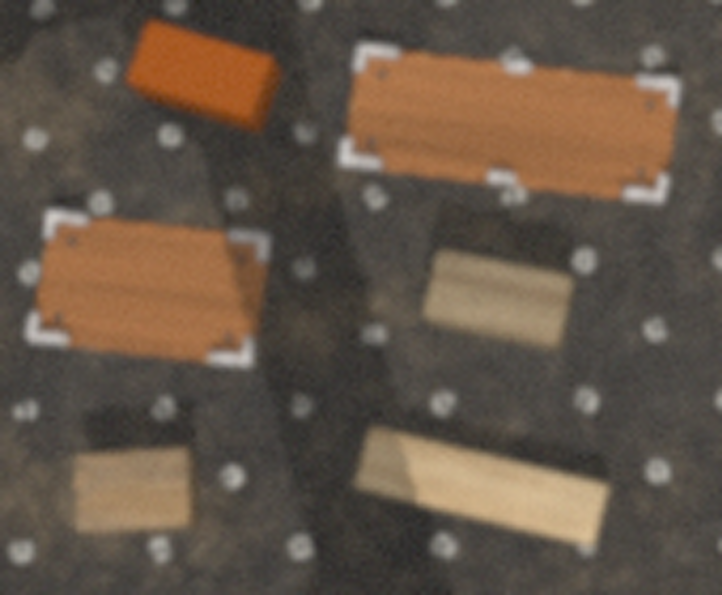

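View pics/cb.png

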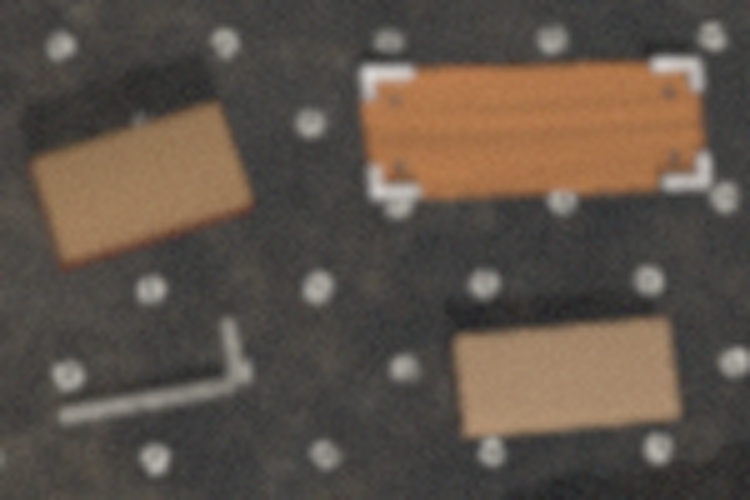

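The crops confirm the choice: both blocks and the strips are brown or pale wood, and the sanding block at crop b (140,185) shows its red edge. All outline corners are readable, so I'll convert them to poses now.

```bash
cat > poses.py <<'E'
from h import *
from scipy.optimize import least_squares
# crop px corners TL,TR,BR,BL ; (ox,oy,scale), z, size (x=width,y=length)
A=(165,115,4.25);B=(340,150,5.)
C={'tray_pair':(A,[(357,46),(680,78),(664,202),(340,165)],.012,84,220),
'tray_short':(A,[(45,212),(269,235),(250,367),(27,340)],.012,89,154),
'tray_long':(B,[(362,68),(700,58),(710,188),(370,200)],.012,74,194),
'strip_long':(A,[(370,428),(610,485),(595,547),(355,487)],.018,40,160),
'strip_short':(B,[(453,335),(668,318),(681,415),(463,438)],.018,55,120),
'block_tall':(A,[(437,248),(573,278),(560,350),(423,318)],.036,45,90),
'block_low':(A,[(75,455),(190,448),(190,527),(75,532)],.030,50,75)}
P={}
for n,((ox,oy,s),c,z,wd,ln) in C.items():
    px=(np.array(c)+.5)/s-.5+[ox,oy]; X=w('top0',px,z)[:,:2]
    L=np.array([(1,1),(1,-1),(-1,-1),(-1,1)])*[wd/2e3,ln/2e3]
    f=lambda v:(L@np.array([[np.cos(v[2]),np.sin(v[2])],[-np.sin(v[2]),np.cos(v[2])]])+v[:2]-X).ravel()
    r=least_squares(f,[*X.mean(0),0]); P[n]=r.x
    if __name__=='__main__': print(n,r.x[:2].round(4),'h deg',np.degrees(r.x[2]).round(1),'rms mm',(1e3*np.sqrt((r.fun**2).mean())).round(1))
E
cat > to.py <<'E'
# python3 to.py x y z heading_deg : shift needed, in tool axes AFTER turning
from h import *
x,y,z,h=map(float,sys.argv[1:5]); s=manip.get_state(); Rt=rot(s['ee_rot']); ty=Rt[:,1]
h0=np.degrees(np.arctan2(ty[1],ty[0])); a=np.radians(h); D=np.array([x,y,z])-s['position']
print('t',round(s['clock'],2),'pos',np.round(s['position'],4),'h0',h0.round(1),'tilt',np.round(Rt[:,2],3),'rz',round(h0-h,1),'dx',(D@[-np.sin(-a)*-1*-1,-np.cos(a),0]).round(4) if 0 else (D@np.array([np.sin(a),-np.cos(a),0])).round(4),'dy',(D@np.array([np.cos(a),np.sin(a),0])).round(4),'dz',(-D[2]).round(4),'F',np.round(s['contact_force'],1),'w',round(s['width'],4),'g',round(s['gripper_force'],1))
E
sed -i "s/'dx',(D@\[.*if 0 else /'dx',/" to.py
python3 poses.py; python3 to.py 0.5 0.1 0.2 0
```

```text
tray_pair [0.6715 0.1075] h deg -7.6 rms mm 0.7
tray_short [0.5626 0.3511] h deg -7.2 rms mm 0.7
tray_long [ 0.5703 -0.3506] h deg 0.9 rms mm 0.7
strip_long [0.4256 0.1252] h deg -14.5 rms mm 0.6
strip_short [ 0.4285 -0.358 ] h deg 3.9 rms mm 1.1
block_tall [0.5461 0.1128] h deg -13.3 rms mm 1.4
block_low [0.4247 0.3524] h deg 2.0 rms mm 0.7
t 0.15 pos [0.1308 0.5595 0.2306] h0 76.8 tilt [-0.    -0.001 -1.   ] rz 76.8 dx 0.4595 dy 0.3692 dz 0.0306 F [-0.1  0.4  0.3] w 0.0856 g 0.0
```

```bash
sed -i 's/np.array(\[np.sin(a),-np.cos(a),0\])/np.array([-np.sin(a),np.cos(a),0])/' to.py
python3 -m pendant '[{"rz":7.02},{"rz":7.02},{"rz":7.02},{"rz":7.02},{"rz":7.02},{"rz":7.02},{"rz":7.02},{"rz":7.02},{"rz":7.02},{"rz":7.02},{"rz":7.02},{"rz":7.02}]' 60; python3 -m pendant '[{"rz":7.02},{"hand":0.085}]'
python3 to.py 0.4256 0.1252 0.06 -14.5
```

```text
t 0.15 pos [0.1308 0.5595 0.2306] h0 76.8 tilt [-0.    -0.001 -1.   ] rz 91.3 dx -0.3467 dy 0.3941 dz 0.1706 F [-0.1  0.4  0.3] w 0.0856 g 0.0invalid input
invalid input
```

```bash
python3 -m pendant '[{"dx":0,"dy":0,"dz":0,"rx":0,"ry":0,"rz":7.02,"hand":0.085}]' 60; python3 -m pendant '[{"dx":0,"dy":0,"dz":0,"rx":0,"ry":0,"rz":7.02}]'; python3 -m pendant --help | head -20
```

```text
clock: 0.23
position: [0.1309, 0.5596, 0.2308]
ee_rot: [-0.0, 0.176, 0.984, -0.001]
contact_force: [0.6, -0.1, 0.9]
width: 0.0851
gripper_force: 0.0invalid input
invalid input: not JSON, or not a number
```

```bash
python3 -m pendant '[{"dx":0,"dy":0,"dz":0,"rx":0,"ry":0,"rz":7.02,"hand":0.085},{"dx":0,"dy":0,"dz":0,"rx":0,"ry":0,"rz":7.02,"hand":0.085},{"dx":0,"dy":0,"dz":0,"rx":0,"ry":0,"rz":7.02,"hand":0.085},{"dx":0,"dy":0,"dz":0,"rx":0,"ry":0,"rz":7.02,"hand":0.085},{"dx":0,"dy":0,"dz":0,"rx":0,"ry":0,"rz":7.02,"hand":0.085},{"dx":0,"dy":0,"dz":0,"rx":0,"ry":0,"rz":7.02,"hand":0.085},{"dx":0,"dy":0,"dz":0,"rx":0,"ry":0,"rz":7.02,"hand":0.085},{"dx":0,"dy":0,"dz":0,"rx":0,"ry":0,"rz":7.02,"hand":0.085},{"dx":0,"dy":0,"dz":0,"rx":0,"ry":0,"rz":7.02,"hand":0.085},{"dx":0,"dy":0,"dz":0,"rx":0,"ry":0,"rz":7.02,"hand":0.085},{"dx":0,"dy":0,"dz":0,"rx":0,"ry":0,"rz":7.02,"hand":0.085},{"dx":0,"dy":0,"dz":0,"rx":0,"ry":0,"rz":7.02,"hand":0.085}]'>/dev/null
python3 to.py 0.4256 0.1252 0.06 -14.5
```

```text
t 1.23 pos [0.1309 0.5597 0.2309] h0 -14.8 tilt [-0.    -0.001 -1.   ] rz -0.3 dx -0.3468 dy 0.3941 dz 0.1709 F [ 0.7 -0.3  0.6] w 0.0849 g 0.0
```

```bash
python3 -m pendant '[{"dx":-0.0289,"dy":0.0328,"dz":0.008,"rx":0,"ry":0,"rz":0,"hand":0.085},{"dx":-0.0289,"dy":0.0328,"dz":0.008,"rx":0,"ry":0,"rz":0,"hand":0.085},{"dx":-0.0289,"dy":0.0328,"dz":0.008,"rx":0,"ry":0,"rz":0,"hand":0.085},{"dx":-0.0289,"dy":0.0328,"dz":0.008,"rx":0,"ry":0,"rz":0,"hand":0.085},{"dx":-0.0289,"dy":0.0328,"dz":0.008,"rx":0,"ry":0,"rz":0,"hand":0.085},{"dx":-0.0289,"dy":0.0328,"dz":0.008,"rx":0,"ry":0,"rz":0,"hand":0.085},{"dx":-0.0289,"dy":0.0328,"dz":0.008,"rx":0,"ry":0,"rz":0,"hand":0.085},{"dx":-0.0289,"dy":0.0328,"dz":0.008,"rx":0,"ry":0,"rz":0,"hand":0.085},{"dx":-0.0289,"dy":0.0328,"dz":0.008,"rx":0,"ry":0,"rz":0,"hand":0.085},{"dx":-0.0289,"dy":0.0328,"dz":0.008,"rx":0,"ry":0,"rz":0,"hand":0.085},{"dx":-0.0289,"dy":0.0328,"dz":0.008,"rx":0,"ry":0,"rz":0,"hand":0.085},{"dx":-0.0289,"dy":0.0328,"dz":0.008,"rx":0,"ry":0,"rz":0,"hand":0.085}]'>/dev/null
python3 -m pendant '[{"dx":0,"dy":0,"dz":0,"rx":0,"ry":0,"rz":0,"hand":0.085}]' >/dev/null
python3 to.py 0.4256 0.1252 0.004 -14.5
python3 - <<'E'
from h import *
snap('wrist','w1')
E
```

```text
t 2.32 pos [0.4112 0.1474 0.1403] h0 -14.8 tilt [ 0.002 -0.003 -1.   ] rz -0.3 dx -0.0179 dy 0.0195 dz 0.1363 F [0.6 0.9 0.2] w 0.0851 g 0.0
```

View pics/w1.png

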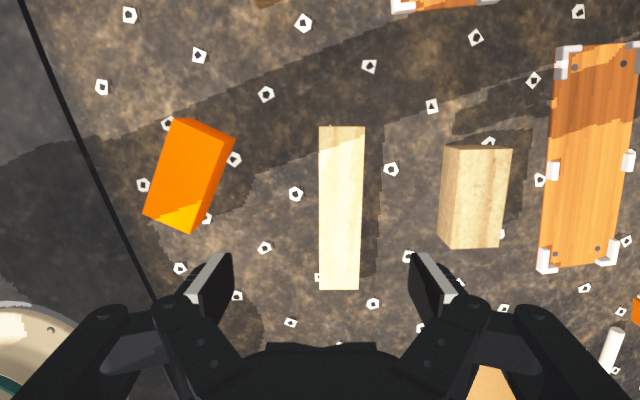

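```bash
python3 - <<'E'
from h import *
X=w('w1',[(319,126),(365,126),(358,290),(320,290)],.018);print(X.round(4),X.mean(0))
E
python3 -m pendant '[{"dx":-0.009,"dy":0.0097,"dz":0.035,"rx":0,"ry":0,"rz":0,"hand":0.085},{"dx":-0.009,"dy":0.0097,"dz":0.035,"rx":0,"ry":0,"rz":0,"hand":0.085},{"dx":0,"dy":0,"dz":0.02,"rx":0,"ry":0,"rz":0,"hand":0.085},{"dx":0,"dy":0,"dz":0,"rx":0,"ry":0,"rz":0,"hand":0.085}]' >/dev/null
python3 to.py 0.4256 0.1252 0.004 -14.5
```

```text
[[0.4274 0.2074 0.018 ]
 [0.4654 0.1974 0.018 ]
 [0.4241 0.0428 0.018 ]
 [0.3871 0.0527 0.018 ]] [0.42602317 0.12507632 0.018     ]
t 2.7 pos [0.4177 0.1309 0.048 ] h0 -14.4 tilt [-0.009 -0.001 -1.   ] rz 0.1 dx -0.0035 dy 0.009 dz 0.044 F [-0.6 -0.1 -0.5] w 0.0849 g 0.0
```

```bash
python3 -m pendant '[{"dx":-0.0035,"dy":0.009,"dz":0.02,"rx":0,"ry":0,"rz":0,"hand":0.085},{"dx":0,"dy":0,"dz":0.012,"rx":0,"ry":0,"rz":0,"hand":0.085},{"dx":0,"dy":0,"dz":0.006,"rx":0,"ry":0,"rz":0,"hand":0.085},{"dx":0,"dy":0,"dz":0,"rx":0,"ry":0,"rz":0,"hand":0.085}]' >/dev/null
python3 to.py 0.4256 0.1252 0.004 -14.5
```

```text
t 3.03 pos [0.4286 0.1261 0.0132] h0 -14.4 tilt [-0.002  0.    -1.   ] rz 0.1 dx -0.0016 dy -0.0027 dz 0.0092 F [0.2 1.  0. ] w 0.0853 g 0.0
```

```bash
python3 -m pendant '[{"dx":-0.0016,"dy":-0.002,"dz":0.005,"rx":0,"ry":0,"rz":0,"hand":0.085},{"dx":0,"dy":0,"dz":0.003,"rx":0,"ry":0,"rz":0,"hand":0.085},{"dx":0,"dy":0,"dz":0,"rx":0,"ry":0,"rz":0,"hand":0.085}]' 50 >/dev/null
python3 to.py 0.4256 0.1252 0.004 -14.5
python3 -m pendant '[{"dx":0,"dy":0,"dz":0,"rx":0,"ry":0,"rz":0,"hand":0.03},{"dx":0,"dy":0,"dz":0,"rx":0,"ry":0,"rz":0,"hand":0.03},{"dx":0,"dy":0,"dz":0,"rx":0,"ry":0,"rz":0,"hand":0.03},{"dx":0,"dy":0,"dz":0,"rx":0,"ry":0,"rz":0,"hand":0.03},{"dx":0,"dy":0,"dz":0,"rx":0,"ry":0,"rz":0,"hand":0.03},{"dx":0,"dy":0,"dz":0,"rx":0,"ry":0,"rz":0,"hand":0.03}]' 50 >/dev/null
python3 to.py 0.4256 0.1252 0.004 -14.5
```

```text
t 3.28 pos [0.4268 0.1244 0.0055] h0 -14.4 tilt [ 0.  0. -1.] rz 0.1 dx 0.0005 dy -0.0013 dz 0.0015 F [ 0.1 -0.1 -0. ] w 0.0848 g 0.0
t 3.78 pos [0.4276 0.1242 0.0058] h0 -14.4 tilt [ 0.001  0.    -1.   ] rz 0.1 dx 0.0005 dy -0.0022 dz 0.0018 F [-0.8  0.6  6.1] w 0.039 g 50.6
```

```bash
python3 -m pendant '[{"dx":0,"dy":0,"dz":-0.02,"rx":0,"ry":0,"rz":0,"hand":0.03},{"dx":0,"dy":0,"dz":-0.03,"rx":0,"ry":0,"rz":0,"hand":0.03},{"dx":0,"dy":0,"dz":-0.03,"rx":0,"ry":0,"rz":0,"hand":0.03},{"dx":0,"dy":0,"dz":-0.02,"rx":0,"ry":0,"rz":-5.1,"hand":0.03},{"dx":0,"dy":0,"dz":0,"rx":0,"ry":0,"rz":-5.1,"hand":0.03},{"dx":0,"dy":0,"dz":0,"rx":0,"ry":0,"rz":-5.1,"hand":0.03},{"dx":0,"dy":0,"dz":0,"rx":0,"ry":0,"rz":0,"hand":0.03}]' >/dev/null
python3 to.py 0.5703 -0.3506 0.10 0.9
```

```text
t 4.37 pos [0.4272 0.1241 0.1057] h0 0.9 tilt [ 0.001  0.    -1.   ] rz 0.0 dx -0.4769 dy 0.1356 dz 0.0057 F [-0.3 -0.1 -0.1] w 0.0388 g 50.7
```

```bash
python3 -m pendant '[{"dx":-0.02,"dy":0.005,"dz":0,"rx":0,"ry":0,"rz":0,"hand":0.03},{"dx":-0.036,"dy":0.01,"dz":0,"rx":0,"ry":0,"rz":0,"hand":0.03},{"dx":-0.036,"dy":0.01,"dz":0,"rx":0,"ry":0,"rz":0,"hand":0.03},{"dx":-0.036,"dy":0.01,"dz":0,"rx":0,"ry":0,"rz":0,"hand":0.03},{"dx":-0.036,"dy":0.01,"dz":0,"rx":0,"ry":0,"rz":0,"hand":0.03},{"dx":-0.036,"dy":0.01,"dz":0,"rx":0,"ry":0,"rz":0,"hand":0.03},{"dx":-0.036,"dy":0.01,"dz":0,"rx":0,"ry":0,"rz":0,"hand":0.03},{"dx":-0.036,"dy":0.01,"dz":0,"rx":0,"ry":0,"rz":0,"hand":0.03},{"dx":-0.036,"dy":0.01,"dz":0,"rx":0,"ry":0,"rz":0,"hand":0.03},{"dx":-0.036,"dy":0.01,"dz":0,"rx":0,"ry":0,"rz":0,"hand":0.03},{"dx":-0.036,"dy":0.01,"dz":0,"rx":0,"ry":0,"rz":0,"hand":0.03},{"dx":-0.036,"dy":0.01,"dz":0,"rx":0,"ry":0,"rz":0,"hand":0.03}]' >/dev/null
python3 -m pendant '[{"dx":-0.036,"dy":0.015,"dz":0,"rx":0,"ry":0,"rz":0,"hand":0.03},{"dx":-0.02,"dy":0.01,"dz":0.01,"rx":0,"ry":0,"rz":0,"hand":0.03},{"dx":0,"dy":0,"dz":0.02,"rx":0,"ry":0,"rz":0,"hand":0.03},{"dx":0,"dy":0,"dz":0,"rx":0,"ry":0,"rz":0,"hand":0.03},{"dx":0,"dy":0,"dz":0,"rx":0,"ry":0,"rz":0,"hand":0.03}]' >/dev/null
python3 to.py 0.5703 -0.3506 0.01 0.9
```

```text
t 5.78 pos [ 0.5726 -0.3445  0.073 ] h0 0.8 tilt [-0.005  0.004 -1.   ] rz -0.1 dx -0.006 dy -0.0024 dz 0.063 F [ 0.1  0.2 -1.4] w 0.0386 g 50.7
```

```bash
python3 -m pendant '[{"dx":-0.003,"dy":-0.0012,"dz":0.02,"rx":0,"ry":0,"rz":0,"hand":0.03},{"dx":-0.003,"dy":-0.0012,"dz":0.02,"rx":0,"ry":0,"rz":0,"hand":0.03},{"dx":0,"dy":0,"dz":0.008,"rx":0,"ry":0,"rz":0,"hand":0.03},{"dx":0,"dy":0,"dz":0,"rx":0,"ry":0,"rz":0,"hand":0.03},{"dx":0,"dy":0,"dz":0,"rx":0,"ry":0,"rz":0,"hand":0.03}]' >/dev/null
python3 to.py 0.5703 -0.3506 0.01 0.9
```

```text
t 6.2 pos [ 0.5721 -0.3509  0.0278] h0 0.9 tilt [-0.  0. -1.] rz -0.0 dx 0.0004 dy -0.0018 dz 0.0178 F [0.6 0.6 0. ] w 0.0387 g 50.7
```

```bash
python3 -m pendant '[{"dx":0,"dy":-0.0018,"dz":0.008,"rx":0,"ry":0,"rz":0,"hand":0.03},{"dx":0,"dy":0,"dz":0.005,"rx":0,"ry":0,"rz":0,"hand":0.03},{"dx":0,"dy":0,"dz":0.003,"rx":0,"ry":0,"rz":0,"hand":0.03},{"dx":0,"dy":0,"dz":0,"rx":0,"ry":0,"rz":0,"hand":0.03},{"dx":0,"dy":0,"dz":0,"rx":0,"ry":0,"rz":0,"hand":0.03}]' >/dev/null
python3 to.py 0.5703 -0.3506 0.01 0.9
```

```text
t 6.62 pos [ 0.5702 -0.3516  0.0112] h0 0.9 tilt [-0.  0. -1.] rz -0.0 dx 0.001 dy 0.0001 dz 0.0012 F [ 0.7  0.6 -0.5] w 0.0385 g 50.7
```

```bash
python3 -m pendant '[{"dx":0,"dy":0,"dz":0.0015,"rx":0,"ry":0,"rz":0,"hand":0.03},{"dx":0,"dy":0,"dz":0,"rx":0,"ry":0,"rz":0,"hand":0.03}]' |grep contact
python3 -m pendant '[{"dx":0,"dy":0,"dz":0,"rx":0,"ry":0,"rz":0,"hand":0.055},{"dx":0,"dy":0,"dz":0,"rx":0,"ry":0,"rz":0,"hand":0.065},{"dx":0,"dy":0,"dz":0,"rx":0,"ry":0,"rz":0,"hand":0.065},{"dx":0,"dy":0,"dz":-0.01,"rx":0,"ry":0,"rz":0,"hand":0.07},{"dx":0,"dy":0,"dz":-0.025,"rx":0,"ry":0,"rz":0,"hand":0.085},{"dx":0,"dy":0,"dz":-0.03,"rx":0,"ry":0,"rz":0,"hand":0.085},{"dx":0,"dy":0,"dz":-0.03,"rx":0,"ry":0,"rz":-3,"hand":0.085},{"dx":0,"dy":0,"dz":0,"rx":0,"ry":0,"rz":0,"hand":0.085}]' >/dev/null
python3 to.py 0.4285 -0.358 0.006 3.9
python3 - <<'E'
from h import *
snap('wrist','w2')
E
```

```text
contact_force: [-1.0, -0.4, -0.5]
t 7.45 pos [ 0.5738 -0.3544  0.1126] h0 4.0 tilt [ 0.011 -0.008 -1.   ] rz 0.1 dx 0.0063 dy -0.1453 dz 0.1066 F [ 0.4 -0.1  1.1] w 0.0849 g 0.0
```

View pics/w2.png

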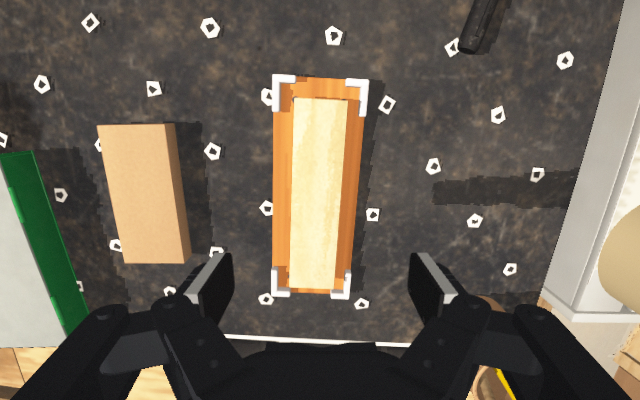

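```bash
python3 - <<'E'
from h import *
for px,z in(([(293,97),(348,99),(337,290),(289,287)],.022),([(273,74),(369,80),(350,299),(272,297)],.012)):
    X=w('w2',px,z);print(X.mean(0).round(4),X.round(3)[:,:2].tolist())
E
python3 -m pendant '[{"dx":0.001,"dy":-0.02,"dz":0,"rx":0,"ry":0,"rz":0,"hand":0.085},{"dx":0.002,"dy":-0.035,"dz":0,"rx":0,"ry":0,"rz":0,"hand":0.085},{"dx":0.001,"dy":-0.035,"dz":0.01,"rx":0,"ry":0,"rz":0,"hand":0.085},{"dx":0.001,"dy":-0.035,"dz":0.02,"rx":0,"ry":0,"rz":0,"hand":0.085},{"dx":0.001,"dy":-0.018,"dz":0.025,"rx":0,"ry":0,"rz":0,"hand":0.085},{"dx":0,"dy":0,"dz":0.01,"rx":0,"ry":0,"rz":0,"hand":0.085},{"dx":0,"dy":0,"dz":0,"rx":0,"ry":0,"rz":0,"hand":0.085}]' >/dev/null
python3 to.py 0.4285 -0.358 0.006 3.9
```

```text
[ 0.5725 -0.3517  0.022 ] [[0.55, -0.273], [0.591, -0.271], [0.596, -0.432], [0.553, -0.431]]
[ 0.5718 -0.3523  0.012 ] [[0.534, -0.257], [0.606, -0.256], [0.61, -0.447], [0.537, -0.45]]
t 8.08 pos [ 0.4248 -0.3536  0.0372] h0 3.8 tilt [-0.004  0.005 -1.   ] rz -0.1 dx -0.0046 dy 0.0034 dz 0.0312 F [-0.3  0.4 -0.1] w 0.0849 g 0.0
```

```bash
python3 -m pendant '[{"dx":-0.0025,"dy":0.001,"dz":0.012,"rx":0,"ry":0,"rz":0,"hand":0.085},{"dx":0,"dy":0,"dz":0.009,"rx":0,"ry":0,"rz":0,"hand":0.085},{"dx":0,"dy":0,"dz":0.004,"rx":0,"ry":0,"rz":0,"hand":0.085},{"dx":0,"dy":0,"dz":0,"rx":0,"ry":0,"rz":0,"hand":0.085},{"dx":0,"dy":0,"dz":0,"rx":0,"ry":0,"rz":0,"hand":0.085}]' >/dev/null
python3 to.py 0.4285 -0.358 0.006 3.9
```

```text
t 8.5 pos [ 0.4291 -0.3578  0.0148] h0 3.9 tilt [ 0.  0. -1.] rz 0.0 dx -0.0002 dy -0.0006 dz 0.0088 F [-0.3  0.6  0.1] w 0.0847 g 0.0
```

```bash
python3 -m pendant '[{"dx":0,"dy":-0.0005,"dz":0.005,"rx":0,"ry":0,"rz":0,"hand":0.085},{"dx":0,"dy":0,"dz":0.0035,"rx":0,"ry":0,"rz":0,"hand":0.085},{"dx":0,"dy":0,"dz":0,"rx":0,"ry":0,"rz":0,"hand":0.085},{"dx":0,"dy":0,"dz":0,"rx":0,"ry":0,"rz":0,"hand":0.045},{"dx":0,"dy":0,"dz":0,"rx":0,"ry":0,"rz":0,"hand":0.045},{"dx":0,"dy":0,"dz":0,"rx":0,"ry":0,"rz":0,"hand":0.045},{"dx":0,"dy":0,"dz":0,"rx":0,"ry":0,"rz":0,"hand":0.045},{"dx":0,"dy":0,"dz":0,"rx":0,"ry":0,"rz":0,"hand":0.045},{"dx":0,"dy":0,"dz":0,"rx":0,"ry":0,"rz":0,"hand":0.045}]' >/dev/null
python3 to.py 0.4285 -0.358 0.006 3.9
```

```text
t 9.25 pos [ 0.4281 -0.3582  0.0068] h0 3.9 tilt [ 0.001 -0.001 -1.   ] rz -0.0 dx 0.0002 dy 0.0004 dz 0.0008 F [-0.1 -0.1  4.7] w 0.0533 g 53.0
```

```bash
python3 -m pendant '[{"dx":0,"dy":0,"dz":-0.02,"rx":0,"ry":0,"rz":0,"hand":0.045},{"dx":0,"dy":0,"dz":-0.03,"rx":0,"ry":0,"rz":0,"hand":0.045},{"dx":0,"dy":0,"dz":-0.03,"rx":0,"ry":0,"rz":0,"hand":0.045},{"dx":0,"dy":0,"dz":-0.02,"rx":0,"ry":0,"rz":5.55,"hand":0.045},{"dx":0,"dy":0,"dz":0,"rx":0,"ry":0,"rz":5.55,"hand":0.045},{"dx":0,"dy":0,"dz":0,"rx":0,"ry":0,"rz":0,"hand":0.045}]' >/dev/null
python3 to.py 0.5626 0.3511 0.10 -7.2
```

```text
t 9.75 pos [ 0.4283 -0.3584  0.1075] h0 -7.3 tilt [ 0.002 -0.002 -1.   ] rz -0.1 dx 0.7207 dy 0.0443 dz 0.0075 F [ 0.   0.8 -1.7] w 0.0534 g 53.1
```

```bash
python3 -m pendant '[{"dx":0.02,"dy":0.002,"dz":0,"rx":0,"ry":0,"rz":0,"hand":0.045},{"dx":0.035,"dy":0.002,"dz":0,"rx":0,"ry":0,"rz":0,"hand":0.045},{"dx":0.035,"dy":0.002,"dz":0,"rx":0,"ry":0,"rz":0,"hand":0.045},{"dx":0.035,"dy":0.002,"dz":0,"rx":0,"ry":0,"rz":0,"hand":0.045},{"dx":0.035,"dy":0.002,"dz":0,"rx":0,"ry":0,"rz":0,"hand":0.045},{"dx":0.035,"dy":0.002,"dz":0,"rx":0,"ry":0,"rz":0,"hand":0.045},{"dx":0.035,"dy":0.002,"dz":0,"rx":0,"ry":0,"rz":0,"hand":0.045},{"dx":0.035,"dy":0.002,"dz":0,"rx":0,"ry":0,"rz":0,"hand":0.045},{"dx":0.035,"dy":0.002,"dz":0,"rx":0,"ry":0,"rz":0,"hand":0.045},{"dx":0.035,"dy":0.002,"dz":0,"rx":0,"ry":0,"rz":0,"hand":0.045},{"dx":0.035,"dy":0.002,"dz":0,"rx":0,"ry":0,"rz":0,"hand":0.045},{"dx":0.035,"dy":0.002,"dz":0,"rx":0,"ry":0,"rz":0,"hand":0.045}]' >/dev/null
python3 -m pendant '[{"dx":0.035,"dy":0.002,"dz":0,"rx":0,"ry":0,"rz":0,"hand":0.045},{"dx":0.035,"dy":0.002,"dz":0,"rx":0,"ry":0,"rz":0,"hand":0.045},{"dx":0.035,"dy":0.002,"dz":0,"rx":0,"ry":0,"rz":0,"hand":0.045},{"dx":0.035,"dy":0.002,"dz":0,"rx":0,"ry":0,"rz":0,"hand":0.045},{"dx":0.035,"dy":0.002,"dz":0,"rx":0,"ry":0,"rz":0,"hand":0.045},{"dx":0.035,"dy":0.002,"dz":0,"rx":0,"ry":0,"rz":0,"hand":0.045},{"dx":0.035,"dy":0.002,"dz":0,"rx":0,"ry":0,"rz":0,"hand":0.045},{"dx":0.035,"dy":0.002,"dz":0,"rx":0,"ry":0,"rz":0,"hand":0.045},{"dx":0.02,"dy":0.002,"dz":0.005,"rx":0,"ry":0,"rz":0,"hand":0.045},{"dx":0.012,"dy":0.002,"dz":0.01,"rx":0,"ry":0,"rz":0,"hand":0.045},{"dx":0,"dy":0,"dz":0.015,"rx":0,"ry":0,"rz":0,"hand":0.045},{"dx":0,"dy":0,"dz":0,"rx":0,"ry":0,"rz":0,"hand":0.045}]' >/dev/null
python3 to.py 0.5626 0.3511 0.0108 -7.2
```

```text
t 11.75 pos [0.5588 0.3467 0.0715] h0 -7.1 tilt [-0.008 -0.004 -1.   ] rz 0.1 dx 0.0048 dy 0.0033 dz 0.0607 F [-1.1  0.3 -2.3] w 0.0531 g 53.1
```

```bash
python3 -m pendant '[{"dx":0.002,"dy":0.001,"dz":0.02,"rx":0,"ry":0,"rz":0,"hand":0.045},{"dx":0.001,"dy":0.001,"dz":0.018,"rx":0,"ry":0,"rz":0,"hand":0.045},{"dx":0,"dy":0,"dz":0.006,"rx":0,"ry":0,"rz":0,"hand":0.045},{"dx":0,"dy":0,"dz":0,"rx":0,"ry":0,"rz":0,"hand":0.045},{"dx":0,"dy":0,"dz":0,"rx":0,"ry":0,"rz":0,"hand":0.045}]' >/dev/null
python3 to.py 0.5626 0.3511 0.0108 -7.2
```

```text
t 12.17 pos [0.5638 0.3497 0.0321] h0 -7.2 tilt [-0.001 -0.001 -1.   ] rz -0.0 dx 0.0012 dy -0.0014 dz 0.0213 F [ 0.6 -0.5 -0.8] w 0.0534 g 53.0
```

```bash
python3 -m pendant '[{"dx":0.001,"dy":-0.001,"dz":0.01,"rx":0,"ry":0,"rz":0,"hand":0.045},{"dx":0,"dy":0,"dz":0.007,"rx":0,"ry":0,"rz":0,"hand":0.045},{"dx":0,"dy":0,"dz":0.003,"rx":0,"ry":0,"rz":0,"hand":0.045},{"dx":0,"dy":0,"dz":0.001,"rx":0,"ry":0,"rz":0,"hand":0.045},{"dx":0,"dy":0,"dz":0,"rx":0,"ry":0,"rz":0,"hand":0.045},{"dx":0,"dy":0,"dz":0,"rx":0,"ry":0,"rz":0,"hand":0.045}]' >/dev/null
python3 to.py 0.5626 0.3511 0.0108 -7.2
python3 -m pendant '[{"dx":0,"dy":0,"dz":0,"rx":0,"ry":0,"rz":0,"hand":0.065},{"dx":0,"dy":0,"dz":0,"rx":0,"ry":0,"rz":0,"hand":0.075},{"dx":0,"dy":0,"dz":0,"rx":0,"ry":0,"rz":0,"hand":0.075},{"dx":0,"dy":0,"dz":-0.01,"rx":0,"ry":0,"rz":0,"hand":0.085},{"dx":0,"dy":0,"dz":-0.025,"rx":0,"ry":0,"rz":0,"hand":0.085},{"dx":0,"dy":0,"dz":-0.03,"rx":0,"ry":0,"rz":0,"hand":0.085},{"dx":0,"dy":0,"dz":-0.03,"rx":0,"ry":0,"rz":0,"hand":0.085},{"dx":0,"dy":0,"dz":0,"rx":0,"ry":0,"rz":0,"hand":0.085}]' >/dev/null
python3 to.py 0.5461 0.1128 0.015 -13.3
python3 - <<'E'
from h import *
snap('wrist','w3')
E
```

```text
t 12.67 pos [0.5634 0.3519 0.0115] h0 -7.2 tilt [ 0.001  0.    -1.   ] rz -0.0 dx -0.0009 dy -0.0007 dz 0.0007 F [-0.2 -0.  -0.8] w 0.0534 g 53.1
t 13.33 pos [0.5672 0.3538 0.1142] h0 -7.2 tilt [ 0.012  0.006 -1.   ] rz 6.1 dx -0.2394 dy 0.0349 dz 0.0992 F [1.1 0.1 0.9] w 0.0848 g 0.0
```

View pics/w3.png

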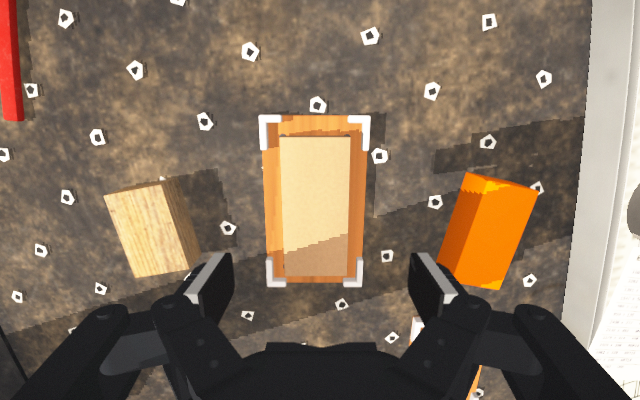

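```bash
python3 -m pendant '[{"dx":0,"dy":-0.02,"dz":0,"rx":0,"ry":0,"rz":-4.6,"hand":0.085},{"dx":0,"dy":-0.03,"dz":0,"rx":0,"ry":0,"rz":-4.6,"hand":0.085},{"dx":0,"dy":-0.035,"dz":0,"rx":0,"ry":0,"rz":0,"hand":0.085},{"dx":0,"dy":-0.035,"dz":0.01,"rx":0,"ry":0,"rz":0,"hand":0.085},{"dx":0,"dy":-0.018,"dz":0.02,"rx":0,"ry":0,"rz":0,"hand":0.085},{"dx":0,"dy":0,"dz":0,"rx":0,"ry":0,"rz":0,"hand":0.085},{"dx":0,"dy":0,"dz":0,"rx":0,"ry":0,"rz":0,"hand":0.085}]' >/dev/null
python3 to.py 0.4247 0.3524 0.008 2
```

```text
t 13.97 pos [0.4239 0.3521 0.0755] h0 2.0 tilt [-0.002 -0.002 -1.   ] rz 0.0 dx 0.0003 dy 0.0008 dz 0.0675 F [ 1.  -0.5 -0.6] w 0.085 g 0.0
```

```bash
python3 -m pendant '[{"dx":0,"dy":0,"dz":0.02,"rx":0,"ry":0,"rz":0,"hand":0.085},{"dx":0,"dy":0,"dz":0.025,"rx":0,"ry":0,"rz":0,"hand":0.085},{"dx":0,"dy":0,"dz":0.013,"rx":0,"ry":0,"rz":0,"hand":0.085},{"dx":0,"dy":0,"dz":0.006,"rx":0,"ry":0,"rz":0,"hand":0.085},{"dx":0,"dy":0,"dz":0,"rx":0,"ry":0,"rz":0,"hand":0.085},{"dx":0,"dy":0,"dz":0,"rx":0,"ry":0,"rz":0,"hand":0.085}]' >/dev/null
python3 to.py 0.4247 0.3524 0.008 2
python3 -m pendant '[{"dx":0,"dy":0,"dz":0,"rx":0,"ry":0,"rz":0,"hand":0.04},{"dx":0,"dy":0,"dz":0,"rx":0,"ry":0,"rz":0,"hand":0.04},{"dx":0,"dy":0,"dz":0,"rx":0,"ry":0,"rz":0,"hand":0.04},{"dx":0,"dy":0,"dz":0,"rx":0,"ry":0,"rz":0,"hand":0.04},{"dx":0,"dy":0,"dz":0,"rx":0,"ry":0,"rz":0,"hand":0.04},{"dx":0,"dy":0,"dz":0,"rx":0,"ry":0,"rz":0,"hand":0.04}]' >/dev/null
python3 to.py 0.4247 0.3524 0.008 2
```

```text
t 14.47 pos [0.4272 0.3531 0.0128] h0 1.9 tilt [ 0.002  0.001 -1.   ] rz -0.1 dx -0.0006 dy -0.0025 dz 0.0048 F [ 0.5 -0.1  0.3] w 0.0851 g 0.0
t 14.97 pos [0.4263 0.3531 0.0135] h0 2.0 tilt [ 0.002  0.001 -1.   ] rz -0.0 dx -0.0007 dy -0.0016 dz 0.0055 F [ 0.1 -1.1  5.3] w 0.0483 g 53.3
```

```bash
python3 -m pendant '[{"dx":0,"dy":0,"dz":-0.02,"rx":0,"ry":0,"rz":0,"hand":0.04},{"dx":0,"dy":0,"dz":-0.03,"rx":0,"ry":0,"rz":0,"hand":0.04},{"dx":0,"dy":0,"dz":-0.03,"rx":0,"ry":0,"rz":0,"hand":0.04},{"dx":0,"dy":0,"dz":-0.02,"rx":0,"ry":0,"rz":4.8,"hand":0.04},{"dx":0,"dy":0,"dz":0,"rx":0,"ry":0,"rz":4.8,"hand":0.04},{"dx":0,"dy":0,"dz":0,"rx":0,"ry":0,"rz":0,"hand":0.04}]' >/dev/null
python3 to.py 0.6786 0.161 0.0175 -7.6
```

```text
t 15.47 pos [0.4261 0.3531 0.114 ] h0 -7.7 tilt [ 0.003  0.002 -1.   ] rz -0.1 dx -0.157 dy 0.2757 dz 0.0965 F [ 0.3  0.2 -0.5] w 0.0486 g 52.6
```

```bash
python3 -m pendant '[{"dx":-0.009,"dy":0.015,"dz":0,"rx":0,"ry":0,"rz":0,"hand":0.04},{"dx":-0.0175,"dy":0.0305,"dz":0,"rx":0,"ry":0,"rz":0,"hand":0.04},{"dx":-0.0175,"dy":0.0305,"dz":0,"rx":0,"ry":0,"rz":0,"hand":0.04},{"dx":-0.0175,"dy":0.0305,"dz":0,"rx":0,"ry":0,"rz":0,"hand":0.04},{"dx":-0.0175,"dy":0.0305,"dz":0,"rx":0,"ry":0,"rz":0,"hand":0.04},{"dx":-0.0175,"dy":0.0305,"dz":0,"rx":0,"ry":0,"rz":0,"hand":0.04},{"dx":-0.0175,"dy":0.0305,"dz":0,"rx":0,"ry":0,"rz":0,"hand":0.04},{"dx":-0.0175,"dy":0.0305,"dz":0,"rx":0,"ry":0,"rz":0,"hand":0.04},{"dx":-0.0175,"dy":0.0305,"dz":0,"rx":0,"ry":0,"rz":0,"hand":0.04},{"dx":-0.008,"dy":0.016,"dz":0.01,"rx":0,"ry":0,"rz":0,"hand":0.04},{"dx":0,"dy":0,"dz":0.02,"rx":0,"ry":0,"rz":0,"hand":0.04},{"dx":0,"dy":0,"dz":0,"rx":0,"ry":0,"rz":0,"hand":0.04}]' >/dev/null
python3 -m pendant '[{"dx":0,"dy":0,"dz":0,"rx":0,"ry":0,"rz":0,"hand":0.04}]' >/dev/null
python3 to.py 0.6786 0.161 0.0175 -7.6
```

```text
t 16.55 pos [0.6745 0.1606 0.0794] h0 -7.6 tilt [-0.007 -0.    -1.   ] rz 0.0 dx 0.001 dy 0.004 dz 0.0619 F [ 0.2  0.3 -0.7] w 0.0488 g 52.5
```

```bash
python3 -m pendant '[{"dx":0,"dy":0.002,"dz":0.02,"rx":0,"ry":0,"rz":0,"hand":0.04},{"dx":0,"dy":0,"dz":0.017,"rx":0,"ry":0,"rz":0,"hand":0.04},{"dx":0,"dy":0,"dz":0.008,"rx":0,"ry":0,"rz":0,"hand":0.04},{"dx":0,"dy":0,"dz":0,"rx":0,"ry":0,"rz":0,"hand":0.04},{"dx":0,"dy":0,"dz":0,"rx":0,"ry":0,"rz":0,"hand":0.04},{"dx":0,"dy":0,"dz":0,"rx":0,"ry":0,"rz":0,"hand":0.04}]' >/dev/null
python3 to.py 0.6786 0.161 0.0175 -7.6
```

```text
t 17.05 pos [0.6797 0.1609 0.0386] h0 -7.6 tilt [ 0.002  0.    -1.   ] rz 0.0 dx -0.0 dy -0.0011 dz 0.0211 F [ 0.5  0.4 -0.8] w 0.0485 g 52.6
```

```bash
python3 -m pendant '[{"dx":0,"dy":0,"dz":0.01,"rx":0,"ry":0,"rz":0,"hand":0.04},{"dx":0,"dy":0,"dz":0.007,"rx":0,"ry":0,"rz":0,"hand":0.04},{"dx":0,"dy":0,"dz":0.0025,"rx":0,"ry":0,"rz":0,"hand":0.04},{"dx":0,"dy":0,"dz":0.001,"rx":0,"ry":0,"rz":0,"hand":0.04},{"dx":0,"dy":0,"dz":0,"rx":0,"ry":0,"rz":0,"hand":0.04},{"dx":0,"dy":0,"dz":0,"rx":0,"ry":0,"rz":0,"hand":0.04}]' >/dev/null
python3 to.py 0.6786 0.161 0.0175 -7.6
python3 -m pendant '[{"dx":0,"dy":0,"dz":0,"rx":0,"ry":0,"rz":0,"hand":0.06},{"dx":0,"dy":0,"dz":0,"rx":0,"ry":0,"rz":0,"hand":0.07},{"dx":0,"dy":0,"dz":0,"rx":0,"ry":0,"rz":0,"hand":0.075},{"dx":0,"dy":0,"dz":-0.01,"rx":0,"ry":0,"rz":0,"hand":0.085},{"dx":0,"dy":0,"dz":-0.025,"rx":0,"ry":0,"rz":0,"hand":0.085},{"dx":0,"dy":0,"dz":-0.03,"rx":0,"ry":0,"rz":0,"hand":0.085},{"dx":0,"dy":0,"dz":-0.03,"rx":0,"ry":0,"rz":5.7,"hand":0.085},{"dx":0,"dy":0,"dz":0,"rx":0,"ry":0,"rz":0,"hand":0.085}]' >/dev/null
python3 to.py 0.5461 0.1128 0.012 -13.3
python3 - <<'E'
from h import *
snap('wrist','w4')
E
```

```text
t 17.55 pos [0.6786 0.1602 0.0176] h0 -7.6 tilt [-0.001  0.    -1.   ] rz -0.0 dx 0.0008 dy -0.0001 dz 0.0001 F [-2.   0.1  6. ] w 0.0487 g 53.2
t 18.22 pos [0.6835 0.1609 0.1196] h0 -13.5 tilt [ 0.013  0.002 -1.   ] rz -0.2 dx -0.0784 dy -0.1226 dz 0.1076 F [ 0.3 -0.4  0.9] w 0.0849 g 0.0
```

View pics/w4.png

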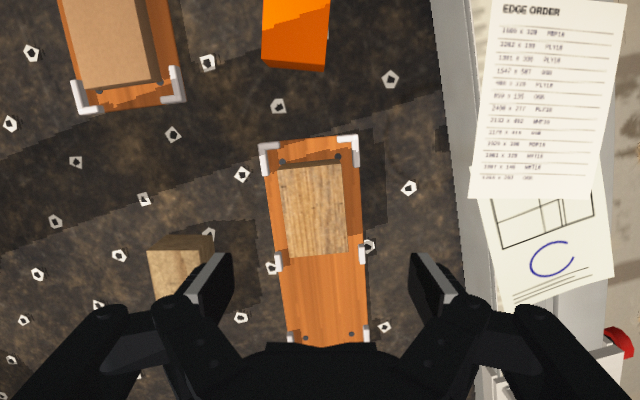

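block_low sits in the far half of the pair tray (278-347, 165-258), inside the lips. block_tall is next, at (180,270).

```bash
python3 -m pendant '[{"dx":-0.01,"dy":-0.016,"dz":0,"rx":0,"ry":0,"rz":0,"hand":0.085},{"dx":-0.02,"dy":-0.03,"dz":0,"rx":0,"ry":0,"rz":0,"hand":0.085},{"dx":-0.02,"dy":-0.03,"dz":0,"rx":0,"ry":0,"rz":0,"hand":0.085},{"dx":-0.02,"dy":-0.03,"dz":0,"rx":0,"ry":0,"rz":0,"hand":0.085},{"dx":-0.008,"dy":-0.012,"dz":0.02,"rx":0,"ry":0,"rz":0,"hand":0.085},{"dx":0,"dy":0,"dz":0.02,"rx":0,"ry":0,"rz":0,"hand":0.085},{"dx":0,"dy":0,"dz":0,"rx":0,"ry":0,"rz":0,"hand":0.085},{"dx":0,"dy":0,"dz":0,"rx":0,"ry":0,"rz":0,"hand":0.085}]' >/dev/null
python3 to.py 0.5461 0.1128 0.012 -13.3
```

```text
t 18.93 pos [0.5454 0.1114 0.0709] h0 -13.3 tilt [-0.003 -0.    -1.   ] rz -0.0 dx 0.0015 dy 0.0003 dz 0.0589 F [ 0.   0.4 -0.1] w 0.0848 g 0.0
```

```bash
python3 -m pendant '[{"dx":0.001,"dy":-0.001,"dz":0.02,"rx":0,"ry":0,"rz":0,"hand":0.085},{"dx":0,"dy":0,"dz":0.018,"rx":0,"ry":0,"rz":0,"hand":0.085},{"dx":0,"dy":0,"dz":0.01,"rx":0,"ry":0,"rz":0,"hand":0.085},{"dx":0,"dy":0,"dz":0.005,"rx":0,"ry":0,"rz":0,"hand":0.085},{"dx":0,"dy":0,"dz":0,"rx":0,"ry":0,"rz":0,"hand":0.085},{"dx":0,"dy":0,"dz":0,"rx":0,"ry":0,"rz":0,"hand":0.085}]' >/dev/null
python3 to.py 0.5461 0.1128 0.012 -13.3
python3 -m pendant '[{"dx":0,"dy":0,"dz":0,"rx":0,"ry":0,"rz":0,"hand":0.035},{"dx":0,"dy":0,"dz":0,"rx":0,"ry":0,"rz":0,"hand":0.035},{"dx":0,"dy":0,"dz":0,"rx":0,"ry":0,"rz":0,"hand":0.035},{"dx":0,"dy":0,"dz":0,"rx":0,"ry":0,"rz":0,"hand":0.035},{"dx":0,"dy":0,"dz":0,"rx":0,"ry":0,"rz":0,"hand":0.035},{"dx":0,"dy":0,"dz":0,"rx":0,"ry":0,"rz":0,"hand":0.035}]' >/dev/null
python3 to.py 0.5461 0.1128 0.012 -13.3
```

```text
t 19.43 pos [0.5464 0.1129 0.0192] h0 -13.3 tilt [ 0.001  0.    -1.   ] rz -0.0 dx -0.0002 dy -0.0003 dz 0.0072 F [ 0.3 -0.2 -0. ] w 0.0849 g 0.0
t 19.93 pos [0.5463 0.1128 0.0197] h0 -13.3 tilt [ 0.002  0.    -1.   ] rz -0.0 dx -0.0001 dy -0.0002 dz 0.0077 F [-0.1  0.7  5.8] w 0.0439 g 52.6
```

```bash
python3 -m pendant '[{"dx":0,"dy":0,"dz":-0.02,"rx":0,"ry":0,"rz":0,"hand":0.035},{"dx":0,"dy":0,"dz":-0.03,"rx":0,"ry":0,"rz":0,"hand":0.035},{"dx":0,"dy":0,"dz":-0.03,"rx":0,"ry":0,"rz":0,"hand":0.035},{"dx":0,"dy":0,"dz":-0.01,"rx":0,"ry":0,"rz":-5.7,"hand":0.035},{"dx":0,"dy":0,"dz":0,"rx":0,"ry":0,"rz":0,"hand":0.035},{"dx":0,"dy":0,"dz":0,"rx":0,"ry":0,"rz":0,"hand":0.035}]' >/dev/null
python3 to.py 0.6652 0.0599 0.0237 -7.6
```

```text
t 20.43 pos [0.5453 0.1127 0.1088] h0 -7.8 tilt [ 0.  0. -1.] rz -0.2 dx -0.0365 dy 0.1258 dz 0.0851 F [ 0.  -0.  -0.8] w 0.0439 g 51.9
```

```bash
python3 -m pendant '[{"dx":-0.005,"dy":0.016,"dz":0,"rx":0,"ry":0,"rz":-0.2,"hand":0.035},{"dx":-0.009,"dy":0.031,"dz":0,"rx":0,"ry":0,"rz":0,"hand":0.035},{"dx":-0.009,"dy":0.031,"dz":0,"rx":0,"ry":0,"rz":0,"hand":0.035},{"dx":-0.009,"dy":0.031,"dz":0,"rx":0,"ry":0,"rz":0,"hand":0.035},{"dx":-0.0045,"dy":0.016,"dz":0,"rx":0,"ry":0,"rz":0,"hand":0.035},{"dx":0,"dy":0,"dz":0.02,"rx":0,"ry":0,"rz":0,"hand":0.035},{"dx":0,"dy":0,"dz":0.02,"rx":0,"ry":0,"rz":0,"hand":0.035},{"dx":0,"dy":0,"dz":0.01,"rx":0,"ry":0,"rz":0,"hand":0.035},{"dx":0,"dy":0,"dz":0,"rx":0,"ry":0,"rz":0,"hand":0.035},{"dx":0,"dy":0,"dz":0,"rx":0,"ry":0,"rz":0,"hand":0.035},{"dx":0,"dy":0,"dz":0,"rx":0,"ry":0,"rz":0,"hand":0.035}]' >/dev/null
python3 to.py 0.6652 0.0599 0.0237 -7.6
```

```text
t 21.35 pos [0.665  0.0605 0.0591] h0 -7.4 tilt [ 0.  0. -1.] rz 0.2 dx -0.0006 dy 0.0003 dz 0.0354 F [ 0.2  0.1 -0.7] w 0.0441 g 51.8
```

```bash
python3 -m pendant '[{"dx":-0.0006,"dy":0,"dz":0.015,"rx":0,"ry":0,"rz":0,"hand":0.035},{"dx":0,"dy":0,"dz":0.012,"rx":0,"ry":0,"rz":0,"hand":0.035},{"dx":0,"dy":0,"dz":0.005,"rx":0,"ry":0,"rz":0,"hand":0.035},{"dx":0,"dy":0,"dz":0.0025,"rx":0,"ry":0,"rz":0,"hand":0.035},{"dx":0,"dy":0,"dz":0.001,"rx":0,"ry":0,"rz":0,"hand":0.035},{"dx":0,"dy":0,"dz":0,"rx":0,"ry":0,"rz":0,"hand":0.035},{"dx":0,"dy":0,"dz":0,"rx":0,"ry":0,"rz":0,"hand":0.035}]' >/dev/null
python3 to.py 0.6652 0.0599 0.0237 -7.6
python3 -m pendant '[{"dx":0,"dy":0,"dz":0,"rx":0,"ry":0,"rz":0,"hand":0.055},{"dx":0,"dy":0,"dz":0,"rx":0,"ry":0,"rz":0,"hand":0.065},{"dx":0,"dy":0,"dz":0,"rx":0,"ry":0,"rz":0,"hand":0.075},{"dx":0,"dy":0,"dz":-0.01,"rx":0,"ry":0,"rz":0,"hand":0.085},{"dx":0,"dy":0,"dz":-0.025,"rx":0,"ry":0,"rz":0,"hand":0.085},{"dx":0,"dy":0,"dz":-0.03,"rx":0,"ry":0,"rz":0,"hand":0.085},{"dx":0,"dy":0,"dz":-0.03,"rx":0,"ry":0,"rz":0,"hand":0.085},{"dx":-0.02,"dy":-0.03,"dz":0,"rx":0,"ry":0,"rz":0,"hand":0.085},{"dx":-0.02,"dy":-0.03,"dz":0,"rx":0,"ry":0,"rz":0,"hand":0.085},{"dx":0,"dy":0,"dz":0,"rx":0,"ry":0,"rz":0,"hand":0.085},{"dx":0,"dy":0,"dz":0,"rx":0,"ry":0,"rz":0,"hand":0.085}]'
python3 - <<'E'
from h import *
snap('wrist','w5');snap('scene','s5');d=snap('top','t5')
i=cv2.imread('pics/s5.png')[130:350,230:490]; i=cv2.resize(i,None,fx=2.6,fy=2.6,interpolation=cv2.INTER_CUBIC);cv2.imwrite('pics/s5c.png',i)
E
```

```text
t 21.93 pos [0.6653 0.0598 0.0238] h0 -7.4 tilt [ 0.002  0.    -1.   ] rz 0.2 dx 0.0001 dy -0.0001 dz 0.0001 F [0.6 0.1 0.1] w 0.044 g 52.0
clock: 22.85
position: [0.5983, 0.0273, 0.1193]
ee_rot: [-0.0, 0.752, 0.659, -0.0]
contact_force: [0.5, -0.2, 0.1]
width: 0.0851
gripper_force: 0.0
```

View pics/w5.png

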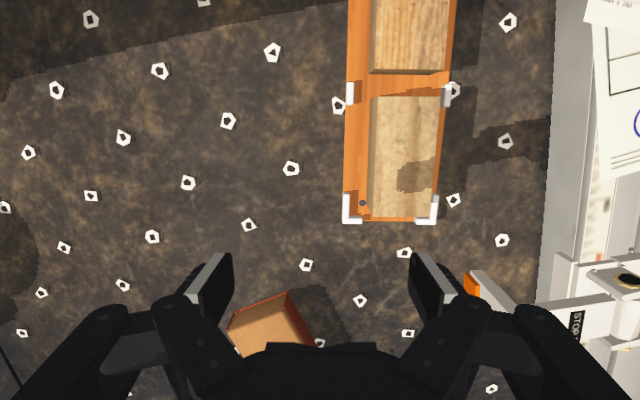

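View pics/s5c.png

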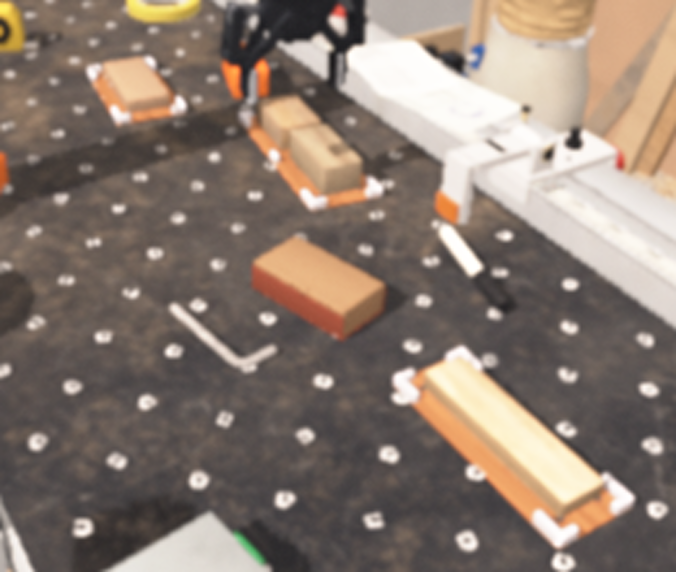

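Run:
```python
from h import *
X=w('w5',[(371,93),(446,97),(434,219),(368,215)],.040)
T=np.array([.6715,.1075]);h=np.radians(-7.6)
M=np.array([[np.cos(h),-np.sin(h)],[np.sin(h),np.cos(h)]])
print((1e3*(X[:,:2]-T)@M).round(1).tolist())
X=w('w5',[(343,222),(435,223)],.012);print((1e3*(X[:,:2]-T)@M).round(1).tolist())
X=w('w5',[(374,69),(446,70)],.034);print((1e3*(X[:,:2]-T)@M).round(1).tolist())
X=w('w4',[(279,168),(341,163),(347,252),(285,258)],.034);print((1e3*(X[:,:2]-T)@M).round(1).tolist())
```

```text
[[-25.6, -2.7], [27.5, -4.8], [28.3, -95.6], [-23.8, -92.3]]
[[-40.9, -108.3], [40.9, -109.3]]
[[-23.2, 13.8], [28.1, 13.9]]
[[-20.9, 90.5], [26.4, 89.3], [25.1, 15.0], [-26.7, 15.2]]
```

```bash
python3 -c "
from rig import manip
print(manip.sign_off())"
```

```text
the job is handed in; nothing more can be done
None
```

The job is handed in at about 23 s: all four offcuts lie flat in their trays inside the lips, the two blocks have a gap of about 18 mm between them, and I didn't touch the sanding block, hex key, marker or orange look-alikes.

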